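# Pack the amber lamps in the pocket tray

## Robot

A 7-joint arm with a two-finger parallel gripper is mounted at the origin on a cart in front of the work surface, level with it; the furniture and walls round the work are solid. World frame = base frame: x ahead of the robot, y to its left, z up, the work surface at z = 0. Lengths are in mm, angles in rad, forces in N, time in s.
With the tool pointing down it reaches from about 400 to 925 mm from the base axis. Payload 4.1 kg.
Tool frame: the origin (TCP) lies where the fingers leave the gripper's body, on its centre line; the fingertips stand nose_length ahead of it and the grasp point (between the pads) lies 54 mm ahead of it (nose_length is the distance from the TCP to the fingertips, in mm); z points along the fingers, y is the line along which they close (so a half turn about z gives the same grasp; the last joint's range is limited). The gripper opens to 85 mm and grips with 20 to 120 N. Pads are 22 mm wide; open, the fingers measure 114 mm over their backs; the gripper's body (76 mm by 85 mm) begins 54 mm behind the grasp point. The pads swing forward as they close: fully open they stand 13 mm farther back than shut.
Start: joints at [-1.222, 0.398, 0.045, 1.537, -0.019, 1.207, -0.051], TCP at [281.42, 585.948, 303.947] pointing down, gripper open.
Joint ranges: [-2.82, 2.82], [-0.49, 2.23], [-1.37, 1.46], [0, 2.46], [-1.36, 4.5], [0.23, 2], [-2.94, 2.94]. Speed limits (rad/s): [2.57, 2.57, 3.14, 3.14, 3.14, 3.14, 3.14].

## Interface

Orientations are given as a unit quaternion [w, x, y, z].
In Python, from bench import * gives the robot as it stands.
- The arm moves only by the tool apply_moves, never from a script. Its argument "motion" is a list of rows, each a list of 3 entries, a list of its own where there are three numbers: the opening in per cent of the stroke, from 0 (shut) to 100 (fully open), then the shift along the tool's x, y, z in m, then the turn, a rotation vector about the tool's x, y, z in rad. In form: [[fingers, [x, y, z], [ax, ay, az]], ...]. A call has exactly 8 rows; each row shifts and turns the commanded pose from where the row before left it, along the tool's axes as they then stand; what a row does not reach is not made up. A row lasts 1/8 s, in which the tool goes at most 62.5 mm and 10.7 degrees, less where a joint would pass 70% of its speed; a pose out of reach is approached as far as the arm can. A call is refused whole if a number of a shift passes 0.0625 or a number of a turn 0.188, either way. A call with a gripper value outside its range is refused whole. The fingers move at their own pace and stop on an object; the grip force is fixed at half the most. Time passes only in rows, so rows that do not move let the fingers close, or fill a call up. It gives the time, the measured TCP pose, the force, the opening and the grip force at its end, in the units of the state.
- state(): the state, without advancing time (a new reading comes with each control period).
- grab_frame(name): name is "side" or "top"; returns (picture, depth): 400x640x3 uint8, red, green, blue; 400x640 float32, mm along the optical axis (not along the pixel's ray), 0 where there is no reading.
- camera_model(name): a dict with "mtx" (3x3 intrinsics, pixels), "dist" ([k1, k2, p1, p2, k3] as OpenCV has them; the pictures are not rectified), "R" (3x3) and "t" (3): a world point X has camera coordinates R X + t. Camera axes: x right, y down, z forward; pixel columns grow to the right and rows downward; lengths in mm; the calibration is good to about 2 mm. A picture is of the moment at which its call begins. camera_model takes no time and is no camera call.
- job_done(): hands the job in; it is judged then, once.
The state is a dict: "time_s": time; "joints": joint angles; "joint_vel": joint speeds; "joint_efforts": joint torques, N m; "tcp_pos": TCP position; "ee_rot": TCP orientation; "ft_force": force on the tool from outside, world axes, zero at the start; "ft_torque": the same for the moment, N m; "opening": opening from 0.0 (shut) to 1.0 (fully open); "finger_force": force on a finger pad.
Only numpy, scipy, OpenCV 4.12 (cv2) and the standard library are available. Lean on these libraries where they do the work, as an engineer would, in place of code of your own. Each camera call takes 0.05 s, during which the arm holds its last target. There are 200 camera calls.

## Task

Gently set the two amber glass lamps upright into the two free pockets of the wooden lamp tray, one in each and either way round, fully down on the pocket floors. They are fragile: do not drop, press hard or knock over any lamp. Leave the green lamp standing on the bench and the white lamp in its pocket where they are.

Things in the scene. Friction and masses are not known exactly. Their poses are not given: they have to be found in the camera images.
- amber_lamp_1_center (a point): Centre (33 mm above the underside) of the first amber lamp, z up its axis: egg-shaped glass lamp with a flat brass foot, 66 mm tall, 42 mm across at its widest (upright-sided from 18 to 44 mm above the foot), foot flat 20 mm across, about 60 g, fragile. It stands on the bench.
- amber_lamp_2_center (a point): Centre (33 mm above the underside) of the second amber lamp, the same in shape and colour as the first, z up its axis. It stands on the bench.
- green_lamp_center (a point): Centre (33 mm above the underside) of the green lamp, the same shape; it stands on the bench among the amber ones and stays there.
- white_lamp_center (a point): Centre (33 mm above the underside) of the white lamp, the same shape; it stands in pocket 1 of the tray and stays there.
- pocket_1 (a point): Centre of the mouth of pocket 1, level with the tray's top (18 mm above the bench); x, y along the tray's axes. It holds the white lamp. The tray is a fixed brown wooden plate, 84 mm (its x) by 282 mm (its y) by 18 mm, with three round pockets in a row along its y axis, 90 mm apart. Each pocket is 40 mm in diameter and 7 mm deep with a flat floor, blue felt on it. A seated lamp's centre stands 26 mm above the mouth.
- pocket_2 (a point): Centre of the mouth of pocket 2 (free), in the middle of the tray, at its top surface.
- pocket_3 (a point): Centre of the mouth of pocket 3 (free), at the end of the tray away from the white lamp, at its top surface.
- lamp_tray: The fixed tray; origin at the centre of its underside, x across it, y along the row of pockets towards pocket 1.
- amber_lamp_1: The first amber lamp; origin at the centre of its underside, z up its axis.
- amber_lamp_2: The second amber lamp; origin at the centre of its underside, z up its axis.
There are look-alikes about, which are no part of the job. Leave any blue, pink or purple look-alike of the amber_lamp_2 alone.

How it is judged:
By the outcome, as a careful person would: the job done as asked, in the order asked, and still so for the second after the job is handed in, with the robot touching nothing.
It also fails if it takes over 64 s, if anything falls off the work surface, if the arm or the gripper's body presses on something with over 40 N, if the wrist force passes 120 N, or if a joint passes its speed limit or range.

## Working session

There is one attempt and no reset: what is moved stays moved. The work goes in short steps, Python scripts to look and compute and a tool call to move; the robot and the scene stay as the last step left them, time stands still between calls to the robot, and variables do not carry over. Pictures are saved under pics/ and viewed, at most 10 in all, crops included, and the job is handed in when it is done.

Besides the shell and the picture viewer there is one more tool, called after ">>>" as name(argument=value, ...), one argument or row to a line, values as JSON. apply_moves: Moves the arm, as the interface text tells. Its arguments: {"type":"object","properties":{"motion":{"type":"array","items":{"type":"array"}}},"required":["motion"]}

```bash
mkdir -p pics; python3 - <<'E'
from bench import *
import cv2,numpy as np
for n in("top","side"):
    p,d=grab_frame(n); cv2.imwrite(f"pics/{n}0.png",p[:,:,::-1]); np.savez(f"{n}0.npz",p=p,d=d)
    m=camera_model(n); print(n,m)
print(state())
E
```

```text
top {'mtx': array([[498.89358332,   0.        , 325.75203813],
       [  0.        , 498.89358332, 192.41168402],
       [  0.        ,   0.        ,   1.        ]]), 'dist': array([-0.04287342,  0.        ,  0.        ,  0.        ,  0.        ]), 'R': array([[-0.01157867, -0.99991759, -0.00554482],
       [-0.97696254,  0.01249425, -0.21304479],
       [ 0.21309651,  0.00295031, -0.9770267 ]]), 't': array([ 20.23727999, 547.75556135, 898.16137324])}
side {'mtx': array([[499.01793109,   0.        , 321.50071164],
       [  0.        , 499.01793109, 193.86416742],
       [  0.        ,   0.        ,   1.        ]]), 'dist': array([-0.12900751,  0.        ,  0.        ,  0.        ,  0.        ]), 'R': array([[-0.99045979, -0.13701794, -0.01467949],
       [-0.10952576,  0.84738992, -0.51955214],
       [ 0.08362721, -0.51298772, -0.85431264]]), 't': array([ 547.75692204,   95.31794921, 1094.34334387])}
{'time_s': 0.1, 'joints': array([-1.22200094,  0.39912375,  0.04503234,  1.53775979, -0.01870827,
        1.20691232, -0.05066994]), 'joint_vel': array([ 1.74487358e-04, -1.12976592e-03,  4.76637396e-04, -2.18409497e-03,
        8.51501291e-04, -8.91077593e-04,  6.64472630e-06]), 'joint_efforts': array([ 3.72579350e-03, -4.76261437e+01,  1.37017440e+00, -2.54947937e+01,
        1.20201599e-02,  5.07744568e-03, -3.42794753e-07]), 'tcp_pos': array([281.20873758, 585.52526362, 302.96088961]), 'ee_rot': array([-1.41755787e-04,  2.21962045e-01,  9.75054899e-01, -8.79497319e-04]), 'ft_force': array([ 0.17716906,  0.01137716, -0.60365148]), 'ft_torque': array([-0.01598857, -0.00177261,  0.02287561]), 'finger_force': 0.0, 'opening': 1.0011771933892988}
```

View pics/top0.png

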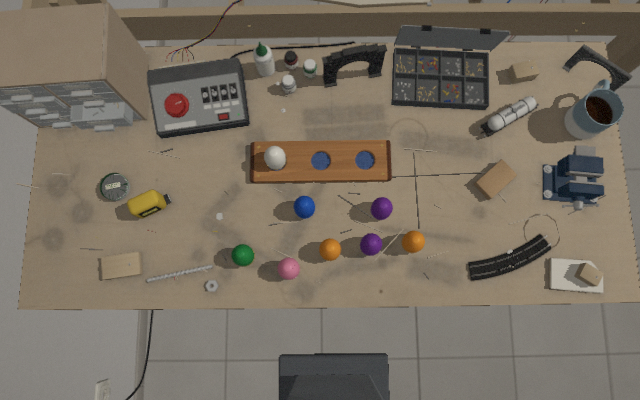

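View pics/side0.png

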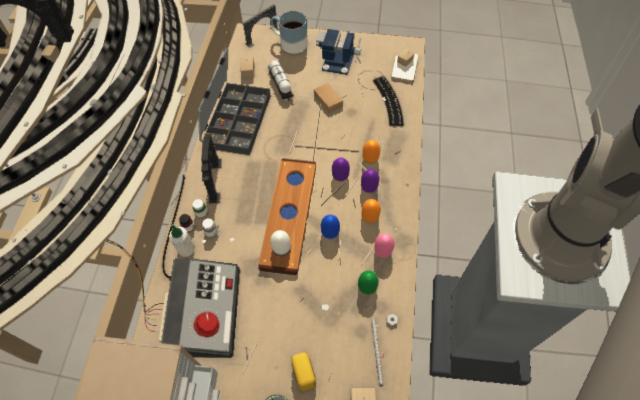

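The top view shows amber lamps at about (330,249) and (413,241), with a purple one between them at (371,244). White is at (275,158) and the free pockets at (321,160) and (365,160). The side view agrees: ambers at (371,152) and (371,211).

```bash
cat > h.py <<'E'
from bench import *
import cv2,numpy as np
from scipy.spatial.transform import Rotation as Ro
def ray(n,px):
    m=camera_model(n); q=cv2.undistortPoints(np.float64(px).reshape(-1,1,2),m["mtx"],m["dist"]).reshape(-1,2)
    R,t=np.array(m["R"]),np.array(m["t"]); return -R.T@t, np.c_[q,np.ones(len(q))]@R
def plane(n,px,z):
    c,d=ray(n,px); return c+d*((z-c[2])/d[:,2])[:,None]
def tri(a,b):
    (c,d),(e,f)=ray("top",a),ray("side",b); d=d[0]/np.linalg.norm(d);f=f[0]/np.linalg.norm(f)
    s=np.linalg.lstsq(np.c_[d,-f],e-c,rcond=None)[0]; p,q=c+s[0]*d,e+s[1]*f
    return (p+q)/2,np.linalg.norm(p-q)
def blobs(p,lo,hi,amin=60):
    h=cv2.cvtColor(p,cv2.COLOR_RGB2HSV); m=cv2.inRange(h,lo,hi)
    return [c for c in cv2.findContours(m,cv2.RETR_EXTERNAL,cv2.CHAIN_APPROX_NONE)[0] if cv2.contourArea(c)>amin]
def cen(c):
    m=cv2.moments(c); return np.array([m["m10"]/m["m00"],m["m01"]/m["m00"]])
AM=((8,170,150),(20,255,255))
def tcp():
    s=state(); q=s["ee_rot"]; return np.array(s["tcp_pos"]),Ro.from_quat([q[1],q[2],q[3],q[0]])
E
python3 - <<'E'
from h import *
np.set_printoptions(precision=1,suppress=True)
for n in("top","side"):
    p=np.load(n+"0.npz")["p"]
    for nm,(lo,hi) in dict(amber=AM,purple=((125,100,40),(155,255,255)),blue=((100,120,60),(122,255,255)),white=((0,0,170),(179,40,255)),green=((50,100,40),(80,255,255)),pink=((160,60,120),(178,255,255)),wood=((3,130,60),(16,255,215))).items():
        for c in blobs(p,lo,hi):
            z=33 if nm!="white" else 44
            print(n,nm,cen(c),cv2.contourArea(c),cv2.boundingRect(c),plane(n,[cen(c)],z)[0], plane(n,[cv2.fitEllipse(c)[0]],11)[0] if nm=="blue" else "")
            if nm=="wood" and cv2.contourArea(c)>2000:
                P=plane(n,c.reshape(-1,2),18)[:,:2].astype(np.float32);print("  RECT",cv2.minAreaRect(P))
E
```

```text
top amber [333.  248.1] 185.0 (326, 239, 15, 19) [443.7   0.9  33. ] 
top amber [418. 240.] 146.0 (412, 231, 13, 19) [ 457.1 -163.6   33. ] 
top purple [370.7 244. ] 332.0 (360, 234, 22, 21) [450.6 -71.9  33. ] 
top purple [381.3 208.1] 327.0 (371, 198, 22, 22) [520.8 -94.7  33. ] 
top blue [304.  206.6] 336.5 (294, 196, 21, 22) [525.8  56.5  33. ] [530.   57.6  11. ]
top white [567.5 275.5] 612.0 (552, 258, 51, 34) [ 384.  -443.1   44. ] 
top white [277.5 153.5] 127.5 (270, 147, 15, 14) [631.6 108.5  44. ] 
top green [242.4 254.9] 340.5 (232, 244, 22, 22) [432.6 175.5  33. ] 
top green [261.1  50.2] 65.0 (257, 44, 10, 12) [863.2 146.7  33. ] 
top pink [289.8 268. ] 286.0 (281, 258, 19, 22) [406.6  84.1  33. ] 
top wood [329.6 249.2] 349.0 (319, 239, 22, 22) [441.6   7.6  33. ] 
top wood [412.9 241.5] 363.0 (402, 231, 23, 22) [ 454.5 -153.6   33. ] 
top wood [321. 161.] 5451.5 (251, 140, 140, 43) [618.   22.4  33. ] 
  RECT ((622.5213623046875, 23.83001708984375), (86.84127807617188, 283.28863525390625), 0.05210266262292862)
side amber [370.9 209.4] 280.5 (362, 199, 18, 22) [441.7   
[... 2613 characters left out ...]
[ 389.3 -418.6   44. ] 
side white [473.3  65. ] 446.0 (449, 48, 47, 28) [ 204.8 -468.4   44. ] 
side white [96.9 45.1] 197.0 (74, 21, 33, 63) [1266.8 -429.    44. ] 
side white [129.6  38.5] 275.5 (120, 9, 19, 59) [1176.2 -463.2   44. ] 
side green [367.6 281.8] 335.5 (358, 271, 20, 23) [433.3 175.4  33. ] 
side pink [383.7 244.9] 333.0 (375, 234, 19, 23) [407.1  88.2  33. ] 
side wood [370.3 213.2] 263.5 (361, 200, 20, 23) [442.1  15.   33. ] 
side wood [287.8 215.5] 4035.0 (259, 159, 57, 113) [621.2  44.   33. ] 
  RECT ((623.9692993164062, 25.456924438476562), (85.98384857177734, 282.4154357910156), 0.01601039059460163)
side wood [370.8 153.2] 250.5 (362, 144, 19, 19) [ 455. -147.   33.]
```

>>> apply_moves(
  motion=[
    [100,[0,0,0],[0,0,0.187]],
    [100,[0,0,0],[0,0,0.187]],
    [100,[0,0,0],[0,0,0.187]],
    [100,[0,0,0],[0,0,0.187]],
    [100,[0,0,0],[0,0,0.187]],
    [100,[0,0,0],[0,0,0.187]],
    [100,[-0.048,0.0135,0],[0,0,0]],
    [100,[-0.048,0.0135,0],[0,0,0]],
  ],
)

```text
time_s: 1.1
tcp_pos: [308.4, 488.9, 303.1]
ee_rot: [0.0, 0.706, 0.708, -0.0]
ft_force: [0.4, -0.0, -0.2]
opening: 0.998
finger_force: 0.0
```

>>> apply_moves(
  motion=[
    [100,[-0.048,0.0135,0],[0,0,0]],
    [100,[-0.048,0.0135,0],[0,0,0]],
    [100,[-0.048,0.0135,0],[0,0,0]],
    [100,[-0.048,0.0135,0],[0,0,0]],
    [100,[-0.048,0.0135,0],[0,0,0]],
    [100,[-0.048,0.0135,0],[0,0,0]],
    [100,[-0.048,0.0135,0],[0,0,0]],
    [100,[-0.048,0.0135,0],[0,0,0]],
  ],
)

```text
time_s: 2.1
tcp_pos: [416.9, 104.4, 303.8]
ee_rot: [-0.0, 0.707, 0.708, 0.0]
ft_force: [1.1, -0.0, -0.6]
opening: 0.997
finger_force: 0.0
```

>>> apply_moves(
  motion=[
    [100,[-0.048,0.0125,0],[0,0,0]],
    [100,[-0.049,0.0125,0],[0,0,0]],
    [100,[0,0,0],[0,0,0]],
    [100,[0,0,0.04],[0,0,0]],
    [100,[0,0,0.04],[0,0,0]],
    [100,[0,0,0.04],[0,0,0]],
    [100,[0,0,0.03],[0,0,0]],
    [100,[0,0,0],[0,0,0]],
  ],
)

```text
time_s: 3.1
tcp_pos: [440.1, 9.7, 152.0]
ee_rot: [-0.001, 0.706, 0.708, -0.003]
ft_force: [0.2, 0.1, -0.6]
opening: 0.996
finger_force: 0.0
```

```bash
python3 - <<'E'
from h import *
np.set_printoptions(precision=1,suppress=True)
print(tcp()[0])
L={}
for n in("top","side"):
    p,d=grab_frame(n); cv2.imwrite(f"pics/{n}1.png",cv2.resize(p[100:300,220:460] if n=="top" else p[60:290,250:490],None,fx=2.5,fy=2.5)[:,:,::-1])
    for c in blobs(p,(3,130,60),(20,255,255),30):
        if cv2.contourArea(c)<1000:print(n,cen(c),cv2.boundingRect(c),plane(n,[cen(c)],33)[0])
    for c in blobs(p,(95,60,30),(130,255,255),30): print(n,"felt",cen(c),plane(n,[cv2.fitEllipse(c)[0]],11)[0],cv2.contourArea(c))
E
```

```text
[440.1   9.7 152. ]
top [412.9 241.4] (402, 231, 23, 22) [ 454.6 -153.6   33. ]
top felt [573.1 178.9] [ 579.4 -495.7   11. ] 1695.5
top felt [364.4 159.9] [625.5 -66.1  11. ] 223.5
top felt [320.2 160.5] [625.4  24.2  11. ] 230.0
side [370.5 210.6] (361, 199, 20, 24) [442.2   8.5  33. ]
side felt [329.8 226.2] [527.7  47.1  11. ] 338.0
side felt [288.2 211.9] [625.6  23.1  11. ] 148.5
side felt [294.6 178.6] [625.8 -67.1  11. ] 125.5
side felt [336.9  51.8] [ 578.6 -509.7   11. ] 687.0
```

View pics/side1.png

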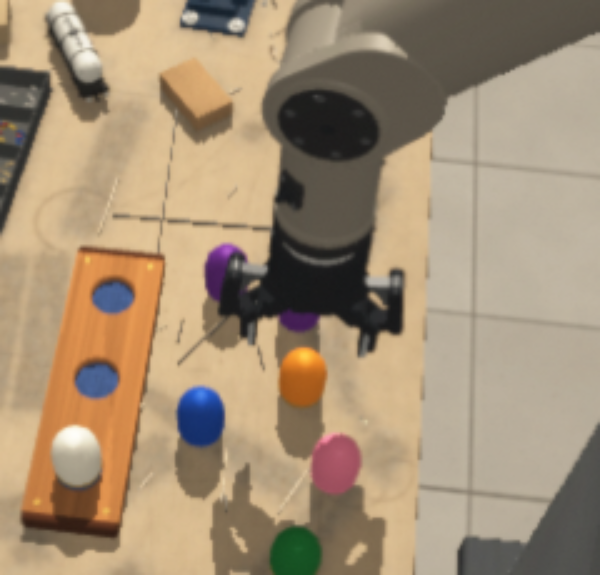

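The fingers straddle lamp 1, which sits at about (303,377) in the crop. I'll descend and close.

>>> apply_moves(
  motion=[
    [100,[-0.0017,0.0017,0.02],[0,0,0]],
    [100,[0,0,0.02],[0,0,0]],
    [100,[0,0,0.018],[0,0,0]],
    [100,[0,0,0.01],[0,0,0]],
    [100,[0,0,0],[0,0,0]],
    [80,[0,0,0],[0,0,0]],
    [70,[0,0,0],[0,0,0]],
    [60,[0,0,0],[0,0,0]],
  ],
)

```text
time_s: 4.2
tcp_pos: [444.0, 7.5, 86.3]
ee_rot: [0.0, 0.707, 0.708, 0.0]
ft_force: [-0.4, 0.5, -0.6]
opening: 0.602
finger_force: 0.0
```

>>> apply_moves(
  motion=[
    [54,[0,0,0],[0,0,0]],
    [50,[0,0,0],[0,0,0]],
    [46,[0,0,0],[0,0,0]],
    [44,[0,0,0],[0,0,0]],
    [42,[0,0,0],[0,0,0]],
    [42,[0,0,0],[0,0,0]],
    [42,[0,0,0],[0,0,0]],
    [42,[0,0,0],[0,0,0]],
  ],
)

```text
time_s: 5.2
tcp_pos: [443.5, 7.4, 86.1]
ee_rot: [-0.0, 0.707, 0.707, -0.0]
ft_force: [-1.1, 0.6, 5.4]
opening: 0.471
finger_force: 59.6
```

>>> apply_moves(
  motion=[
    [42,[0,0,-0.005],[0,0,0]],
    [42,[0,0,-0.015],[0,0,0]],
    [42,[0,0,-0.02],[0,0,0]],
    [42,[0,0,-0.02],[0,0,0]],
    [42,[0,0,-0.02],[0,0,0]],
    [42,[0,0,-0.02],[0,0,0]],
    [42,[0,0,-0.01],[0,0,0]],
    [42,[0,0,0],[0,0,0]],
  ],
)

```text
time_s: 6.2
tcp_pos: [444.1, 7.6, 196.6]
ee_rot: [0.0, 0.707, 0.708, 0.001]
ft_force: [0.7, -0.3, -0.6]
opening: 0.47
finger_force: 60.4
```

```bash
python3 - <<'E'
from h import *
np.set_printoptions(precision=1,suppress=True)
print(tcp()[0],state()["ft_force"])
p,d=grab_frame("side"); cv2.imwrite("pics/side2.png",cv2.resize(p[80:280,270:470],None,fx=2.9,fy=2.9,interpolation=2)[:,:,::-1])
for c in blobs(p,(3,130,60),(20,255,255),30):
    if cv2.contourArea(c)<1000:print(cen(c),cv2.boundingRect(c))
E
```

```text
[444.1   7.6 196.6] [ 0.7 -0.3 -0.6]
[372.7 183.8] (363, 171, 21, 27)
```

View pics/side2.png

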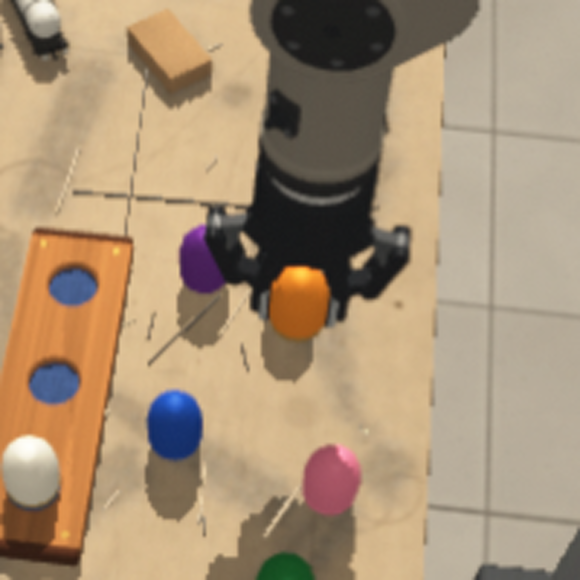

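Lamp 1 is held upright at about (300,302) in the crop. Next I'll carry it to pocket 2.

>>> apply_moves(
  motion=[
    [42,[0.002,0.02,0],[0,0,0]],
    [42,[0.002,0.03,0],[0,0,0]],
    [42,[0.003,0.03,0],[0,0,0]],
    [42,[0.003,0.03,0],[0,0,0]],
    [42,[0.003,0.03,0],[0,0,0]],
    [42,[0.002,0.025,0],[0,0,0]],
    [42,[0.0015,0.0155,0],[0,0,0]],
    [42,[0,0,0],[0,0,0]],
  ],
)

```text
time_s: 7.25
tcp_pos: [624.4, 24.2, 194.4]
ee_rot: [-0.0, 0.707, 0.708, -0.001]
ft_force: [-0.5, -1.0, -0.9]
opening: 0.472
finger_force: 60.5
```

>>> apply_moves(
  motion=[
    [42,[0,0,0.01],[0,0,0]],
    [42,[0,0,0.02],[0,0,0]],
    [42,[0,0,0.02],[0,0,0]],
    [42,[0,0,0.015],[0,0,0]],
    [42,[0,0,0.007],[0,0,0]],
    [42,[0,0,0],[0,0,0]],
    [42,[0,0,0],[0,0,0]],
    [42,[0,0,0],[0,0,0]],
  ],
)

```text
time_s: 8.25
tcp_pos: [624.7, 24.1, 124.6]
ee_rot: [0.0, 0.707, 0.707, 0.001]
ft_force: [0.9, 0.1, -0.2]
opening: 0.469
finger_force: 60.5
```

```bash
python3 - <<'E'
from h import *
np.set_printoptions(precision=1,suppress=True)
t=tcp()[0];print(t,state()["ft_force"])
p,d=grab_frame("side"); cv2.imwrite("pics/side3.png",cv2.resize(p[110:310,200:400],None,fx=2.9,fy=2.9,interpolation=2)[:,:,::-1])
z=t[2]-86.1+33
for c in blobs(p,(8,190,120),(20,255,255),30):
    if cv2.contourArea(c)<1000:print(cen(c),cv2.boundingRect(c),plane("side",[cen(c)],z))
for c in blobs(p,(95,60,30),(130,255,255),30): print("felt",cen(c),plane("side",[cv2.fitEllipse(c)[0]],11)[0])
E
```

```text
[624.7  24.1 124.6] [ 0.9  0.1 -0.2]
[284.9 200. ] (277, 189, 18, 22) [[627.5  28.1  71.5]]
[370.6 151.7] (363, 141, 17, 21) [[ 456.  -123.    71.5]]
felt [329.8 226.2] [527.7  47.1  11. ]
felt [288.7 214. ] [623.6  27.4  11. ]
felt [329.2  38.4] [ 608.5 -555.7   11. ]
```

View pics/side3.png

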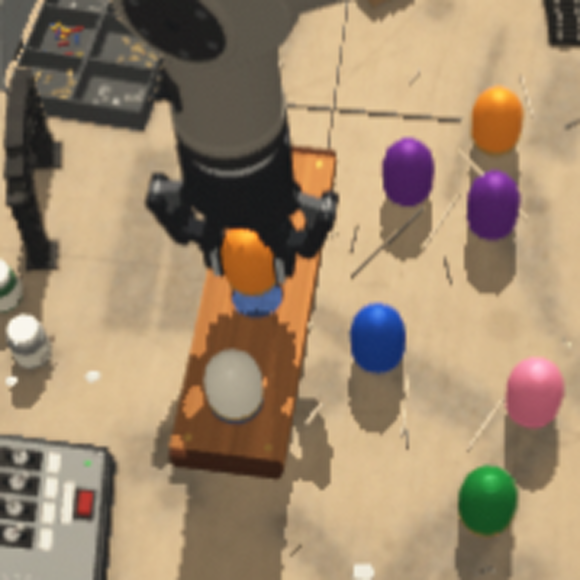

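Lamp 1 is above pocket 2 at about (247,262), with the felt visible below it at (257,300). I'll check the lateral alignment against the white lamp, measured the same way.

```bash
python3 - <<'E'
from h import *
np.set_printoptions(precision=1,suppress=True)
p=cv2.imread("pics/side3.png")[:,:,::-1].copy(); f=2.9
h=cv2.cvtColor(p,cv2.COLOR_RGB2HSV)
def show(nm,m,roi,z,off=(200,110)):
    x0,y0,x1,y1=roi; k=np.zeros(m.shape,np.uint8);k[y0:y1,x0:x1]=m[y0:y1,x0:x1]
    c=max(cv2.findContours(k,0,1)[0],key=cv2.contourArea);b=cv2.boundingRect(c)
    q=(np.array([b[0]+b[2]/2-.5,b[1]+b[3]/2-.5])+.5)/f-.5+off
    print(nm,b,q,plane("side",[q],z)[0])
show("amber",cv2.inRange(h,(8,200,90),(22,255,255)),(205,220,290,300),71.5)
show("white",cv2.inRange(h,(0,0,90),(179,75,255)),(195,340,270,425),44)
for nm,lo,hi,roi in(("blue",(100,120,60),(125,255,255),(340,290,415,380)),("amber2",(5,190,100),(22,255,255),(465,75,530,160))):
    show(nm,cv2.inRange(h,lo,hi),roi,33)
p=cv2.imread("pics/side2.png")[:,:,::-1].copy();h=cv2.cvtColor(p,cv2.COLOR_RGB2HSV)
show("held",cv2.inRange(h,(5,190,100),(22,255,255)),(250,250,350,350),143.5,(270,80))
p=np.load("top0.npz")["p"];hh=cv2.cvtColor(p,cv2.COLOR_RGB2HSV);m=cv2.inRange(hh,(0,0,95),(179,75,255));m[:, :258]=0;m[:,292:]=0;m[:142]=0;m[174:]=0
c=max(cv2.findContours(m,0,1)[0],key=cv2.contourArea);print("white top",cen(c),cv2.boundingRect(c),plane("top",[cen(c)],44))
E
```

```text
amber (221, 229, 53, 64) [284.8 199.5] [627.8  26.8  71.5]
white (205, 350, 57, 70) [280.  242.3] [624.7 115.6  44. ]
blue (352, 305, 52, 67) [329.8 226.2] [526.2  58.5  33. ]
amber2 (474, 91, 47, 61) [371.1 151.4] [ 454.8 -152.5   33. ]
held (270, 266, 59, 72) [372.8 183.6] [445.3   8.7 143.5]
white top [274.7 157.2] (264, 146, 22, 25) [[624.  113.9  44. ]]
```

>>> apply_moves(
  motion=[
    [42,[0,-0.001,0.005],[0,0,0]],
    [42,[0,0,0.007],[0,0,0]],
    [42,[0,0,0.005],[0,0,0]],
    [42,[0,0,0.003],[0,0,0]],
    [42,[0,0,0.002],[0,0,0]],
    [42,[0,0,0.001],[0,0,0]],
    [42,[0,0,0.001],[0,0,0]],
    [42,[0,0,0],[0,0,0]],
  ],
)

```text
time_s: 9.3
tcp_pos: [623.3, 24.1, 100.0]
ee_rot: [0.0, 0.707, 0.707, 0.0]
ft_force: [-0.0, -0.3, 0.1]
opening: 0.466
finger_force: 60.5
```

>>> apply_moves(
  motion=[
    [42,[0,0,0.001],[0,0,0]],
    [42,[0,0,0],[0,0,0]],
    [42,[0,0,0.0005],[0,0,0]],
    [42,[0,0,0],[0,0,0]],
    [42,[0,0,0.0005],[0,0,0]],
    [42,[0,0,0],[0,0,0]],
    [42,[0,0,0],[0,0,0]],
    [42,[0,0,0],[0,0,0]],
  ],
)

```text
time_s: 10.3
tcp_pos: [623.2, 24.1, 97.9]
ee_rot: [-0.0, 0.707, 0.707, 0.0]
ft_force: [0.1, 0.3, -1.1]
opening: 0.469
finger_force: 60.5
```

>>> apply_moves(
  motion=[
    [42,[0,0,0.0005],[0,0,0]],
    [42,[0,0,0],[0,0,0]],
    [42,[0,0,0],[0,0,0]],
    [42,[0,0,0.0005],[0,0,0]],
    [42,[0,0,0],[0,0,0]],
    [42,[0,0,0],[0,0,0]],
    [42,[0,0,0],[0,0,0]],
    [42,[0,0,0],[0,0,0]],
  ],
)

```text
time_s: 11.3
tcp_pos: [623.3, 24.1, 97.2]
ee_rot: [-0.0, 0.707, 0.707, 0.0]
ft_force: [-2.5, 0.3, 3.9]
opening: 0.467
finger_force: 60.9
```

Touchdown came at the expected height with a light 4 N. I'll release slowly.

>>> apply_moves(
  motion=[
    [48,[0,0,0],[0,0,0]],
    [50,[0,0,0],[0,0,0]],
    [53,[0,0,0],[0,0,0]],
    [57,[0,0,0],[0,0,0]],
    [63,[0,0,0],[0,0,0]],
    [70,[0,0,0],[0,0,0]],
    [80,[0,0,0],[0,0,0]],
    [85,[0,0,0],[0,0,0]],
  ],
)

```text
time_s: 12.3
tcp_pos: [623.2, 24.1, 96.9]
ee_rot: [-0.0, 0.707, 0.708, 0.0]
ft_force: [0.7, 0.0, 0.5]
opening: 0.85
finger_force: 0.0
```

>>> apply_moves(
  motion=[
    [85,[0,0,-0.01],[0,0,0]],
    [85,[0,0,-0.03],[0,0,0]],
    [85,[0,0,-0.04],[0,0,0]],
    [85,[0,0,-0.03],[0,0,0]],
    [90,[-0.03,-0.03,0],[0,0,0]],
    [100,[-0.045,-0.04,0],[0,0,0]],
    [100,[-0.045,-0.04,0],[0,0,0]],
    [100,[-0.03,-0.03,0],[0,0,0]],
  ],
)

```text
time_s: 13.3
tcp_pos: [481.4, -128.5, 207.6]
ee_rot: [0.0, 0.708, 0.706, 0.0]
ft_force: [0.6, -0.4, -0.6]
opening: 0.997
finger_force: 0.0
```

```bash
python3 - <<'E'
from h import *
np.set_printoptions(precision=1,suppress=True)
print(tcp()[0])
p,d=grab_frame("side"); cv2.imwrite("pics/side4.png",cv2.resize(p[110:310,200:400],None,fx=2.9,fy=2.9,interpolation=2)[:,:,::-1])
for c in blobs(p,(5,190,100),(22,255,255),60):
    if cv2.contourArea(c)<1000:print(cen(c),cv2.boundingRect(c),plane("side",[cen(c)],33),plane("side",[cen(c)],44))
E
```

```text
[ 481.4 -128.5  207.6]
[303.7 380.2] (293, 359, 22, 31) [[532.7 386.3  33. ]] [[531.8 388.3  44. ]]
[287.8 205.1] (279, 194, 19, 23) [[625.6  18.1  33. ]] [[623.8  24.3  44. ]]
[370.7 151.6] (363, 141, 17, 21) [[ 455.7 -151.6   33. ]] [[ 455.7 -143.5   44. ]]
```

View pics/side4.png

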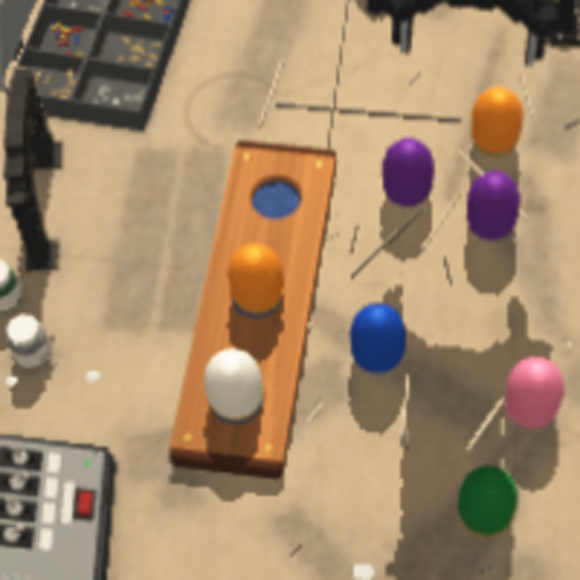

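Lamp 1 is seated at (256,278), level with the white lamp. Now for lamp 2.

>>> apply_moves(
  motion=[
    [100,[-0.016,-0.015,0],[0,0,0]],
    [100,[-0.01,-0.0115,0],[0,0,0]],
    [100,[0,0,0],[0,0,0]],
    [100,[0,0,0.02],[0,0,0]],
    [100,[0,0,0.025],[0,0,0]],
    [100,[0,0,0.01],[0,0,0]],
    [100,[0,0,0],[0,0,0]],
    [100,[0,0,0],[0,0,0]],
  ],
)

```text
time_s: 14.35
tcp_pos: [457.7, -152.1, 152.6]
ee_rot: [0.001, 0.707, 0.708, 0.0]
ft_force: [-0.2, -0.2, -1.0]
opening: 1.002
finger_force: 0.0
```

```bash
python3 - <<'E'
from h import *
print(tcp()[0])
p,d=grab_frame("side"); cv2.imwrite("pics/side5.png",cv2.resize(p[60:220,290:450],None,fx=3.5,fy=3.5,interpolation=2)[:,:,::-1])
E
```

```text
[ 457.66144464 -152.13674377  152.55748533]
```

View pics/side5.png

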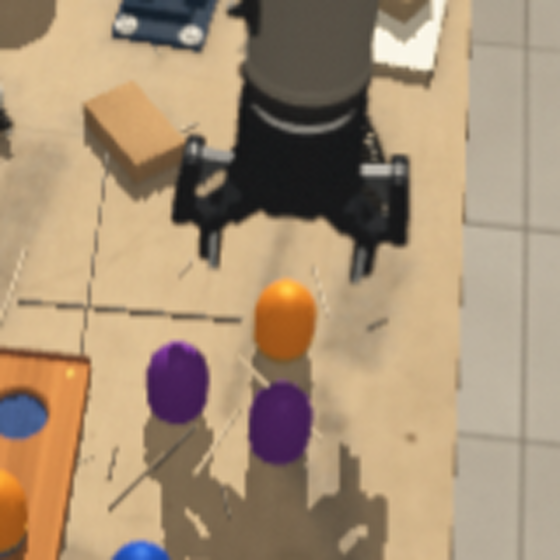

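The gripper straddles lamp 2, at (285,320) in the crop, and the purple lamps are clear of the fingers.

>>> apply_moves(
  motion=[
    [100,[-0.0015,-0.003,0.02],[0,0,0]],
    [100,[0,0,0.02],[0,0,0]],
    [100,[0,0,0.017],[0,0,0]],
    [100,[0,0,0.01],[0,0,0]],
    [100,[0,0,0],[0,0,0]],
    [80,[0,0,0],[0,0,0]],
    [70,[0,0,0],[0,0,0]],
    [60,[0,0,0],[0,0,0]],
  ],
)

```text
time_s: 15.4
tcp_pos: [454.2, -153.6, 85.2]
ee_rot: [0.0, 0.707, 0.708, 0.0]
ft_force: [0.4, -0.4, -0.2]
opening: 0.597
finger_force: 0.0
```

>>> apply_moves(
  motion=[
    [54,[0,0,0],[0,0,0]],
    [50,[0,0,0],[0,0,0]],
    [46,[0,0,0],[0,0,0]],
    [44,[0,0,0],[0,0,0]],
    [42,[0,0,0],[0,0,0]],
    [42,[0,0,0],[0,0,0]],
    [42,[0,0,0],[0,0,0]],
    [42,[0,0,0],[0,0,0]],
  ],
)

```text
time_s: 16.4
tcp_pos: [453.9, -153.6, 85.3]
ee_rot: [-0.0, 0.707, 0.707, 0.0]
ft_force: [-2.1, 0.4, 5.9]
opening: 0.466
finger_force: 59.6
```

>>> apply_moves(
  motion=[
    [42,[0,0,-0.005],[0,0,0]],
    [42,[0,0,-0.015],[0,0,0]],
    [42,[0,0,-0.02],[0,0,0]],
    [42,[0,0,-0.02],[0,0,0]],
    [42,[0,0,-0.02],[0,0,0]],
    [42,[0,0,-0.02],[0,0,0]],
    [42,[0,0,-0.01],[0,0,0]],
    [42,[0,0,0],[0,0,0]],
  ],
)

```text
time_s: 17.4
tcp_pos: [454.3, -153.6, 195.6]
ee_rot: [0.001, 0.707, 0.708, 0.001]
ft_force: [-0.4, 0.2, -0.8]
opening: 0.471
finger_force: 60.4
```

>>> apply_moves(
  motion=[
    [42,[0.01,0.02,0],[0,0,0]],
    [42,[0.015,0.03,0],[0,0,0]],
    [42,[0.015,0.03,0],[0,0,0]],
    [42,[0.015,0.03,0],[0,0,0]],
    [42,[0.015,0.03,0],[0,0,0]],
    [42,[0.01,0.02,0],[0,0,0]],
    [42,[0.0075,0.009,0],[0,0,0]],
    [42,[0,0,0],[0,0,0]],
  ],
)

```text
time_s: 18.4
tcp_pos: [623.2, -64.6, 193.8]
ee_rot: [-0.001, 0.706, 0.708, -0.0]
ft_force: [-0.5, -0.2, -0.9]
opening: 0.468
finger_force: 60.4
```

>>> apply_moves(
  motion=[
    [42,[0,0,0.01],[0,0,0]],
    [42,[0,0,0.02],[0,0,0]],
    [42,[0,0,0.02],[0,0,0]],
    [42,[0,0,0.015],[0,0,0]],
    [42,[0,0,0.007],[0,0,0]],
    [42,[0,0,0],[0,0,0]],
    [42,[0,0,0],[0,0,0]],
    [42,[0,0,0],[0,0,0]],
  ],
)

```text
time_s: 19.4
tcp_pos: [623.3, -65.9, 123.6]
ee_rot: [0.0, 0.707, 0.707, 0.001]
ft_force: [-0.1, -0.5, 0.4]
opening: 0.471
finger_force: 60.4
```

```bash
python3 - <<'E'
from h import *
np.set_printoptions(precision=1,suppress=True)
t=tcp()[0];print(t,state()["ft_force"])
p,d=grab_frame("side"); cv2.imwrite("pics/side6.png",cv2.resize(p[90:290,200:400],None,fx=2.9,fy=2.9,interpolation=2)[:,:,::-1])
E
```

```text
[623.3 -65.9 123.6] [-0.1 -0.5  0.4]
```

View pics/side6.png

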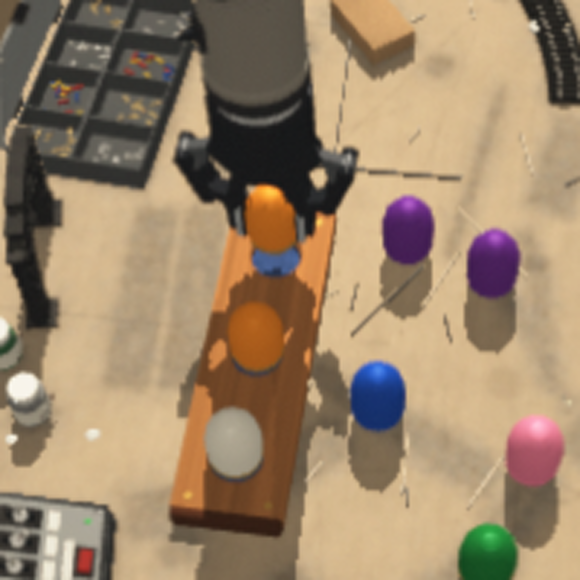

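Lamp 2 is upright at (270,220) over pocket 3, whose felt shows at (276,258). Same descent as before.

>>> apply_moves(
  motion=[
    [42,[0,0,0.005],[0,0,0]],
    [42,[0,0,0.007],[0,0,0]],
    [42,[0,0,0.005],[0,0,0]],
    [42,[0,0,0.003],[0,0,0]],
    [42,[0,0,0.002],[0,0,0]],
    [42,[0,0,0.001],[0,0,0]],
    [42,[0,0,0.001],[0,0,0]],
    [42,[0,0,0],[0,0,0]],
  ],
)

```text
time_s: 20.45
tcp_pos: [622.9, -65.9, 99.0]
ee_rot: [0.0, 0.707, 0.707, 0.0]
ft_force: [-0.0, -0.6, -0.0]
opening: 0.47
finger_force: 60.4
```

>>> apply_moves(
  motion=[
    [42,[0,0,0.001],[0,0,0]],
    [42,[0,0,0],[0,0,0]],
    [42,[0,0,0.0005],[0,0,0]],
    [42,[0,0,0],[0,0,0]],
    [42,[0,0,0.0005],[0,0,0]],
    [42,[0,0,0],[0,0,0]],
    [42,[0,0,0],[0,0,0]],
    [42,[0,0,0],[0,0,0]],
  ],
)

```text
time_s: 21.45
tcp_pos: [622.8, -65.9, 96.9]
ee_rot: [-0.0, 0.707, 0.707, 0.0]
ft_force: [0.1, -0.0, -0.4]
opening: 0.468
finger_force: 60.4
```

>>> apply_moves(
  motion=[
    [42,[0,0,0.0005],[0,0,0]],
    [42,[0,0,0],[0,0,0]],
    [42,[0,0,0],[0,0,0]],
    [42,[0,0,0.0005],[0,0,0]],
    [42,[0,0,0],[0,0,0]],
    [42,[0,0,0],[0,0,0]],
    [42,[0,0,0],[0,0,0]],
    [42,[0,0,0],[0,0,0]],
  ],
)

```text
time_s: 22.45
tcp_pos: [622.9, -65.9, 96.3]
ee_rot: [-0.0, 0.707, 0.707, 0.0]
ft_force: [-0.9, 0.7, 5.0]
opening: 0.471
finger_force: 60.9
```

>>> apply_moves(
  motion=[
    [48,[0,0,0],[0,0,0]],
    [50,[0,0,0],[0,0,0]],
    [53,[0,0,0],[0,0,0]],
    [57,[0,0,0],[0,0,0]],
    [63,[0,0,0],[0,0,0]],
    [70,[0,0,0],[0,0,0]],
    [80,[0,0,0],[0,0,0]],
    [85,[0,0,0],[0,0,0]],
  ],
)

```text
time_s: 23.45
tcp_pos: [622.8, -65.9, 95.9]
ee_rot: [-0.0, 0.707, 0.707, 0.0]
ft_force: [0.1, 0.4, 0.0]
opening: 0.854
finger_force: 0.0
```

>>> apply_moves(
  motion=[
    [85,[0,0,-0.01],[0,0,0]],
    [85,[0,0,-0.03],[0,0,0]],
    [85,[0,0,-0.04],[0,0,0]],
    [85,[0,0,-0.04],[0,0,0]],
    [85,[-0.04,-0.03,0],[0,0,0]],
    [85,[-0.05,-0.03,0],[0,0,0]],
    [85,[-0.04,-0.02,0],[0,0,0]],
    [85,[0,0,0],[0,0,0]],
  ],
)

```text
time_s: 24.45
tcp_pos: [540.4, -200.9, 217.2]
ee_rot: [0.001, 0.71, 0.704, -0.0]
ft_force: [1.0, -0.0, 0.5]
opening: 0.851
finger_force: 0.0
```

```bash
python3 - <<'E'
from h import *
np.set_printoptions(precision=1,suppress=True)
print(tcp()[0])
p,d=grab_frame("side"); cv2.imwrite("pics/side7.png",cv2.resize(p[110:310,200:400],None,fx=2.9,fy=2.9,interpolation=2)[:,:,::-1])
for c in blobs(p,(5,190,100),(22,255,255),60):
    if cv2.contourArea(c)<1000:print(cen(c),cv2.boundingRect(c),plane("side",[cen(c)],44))
E
```

```text
[ 540.4 -200.9  217.2]
[303.6 380. ] (293, 359, 22, 31) [[532.1 388.1  44. ]]
[287.9 204.9] (279, 193, 19, 24) [[623.6  23.8  44. ]]
[294.4 171.5] (286, 160, 18, 23) [[624.2 -65.4  44. ]]
```

View pics/side7.png

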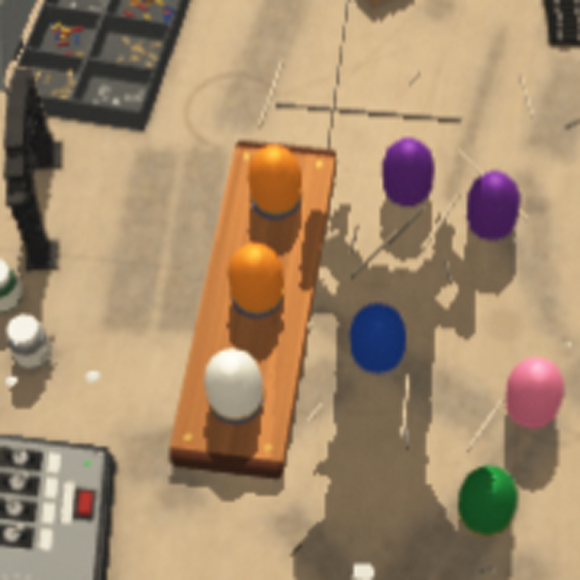

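Both ambers are seated upright, at (274,179) and (256,278), and every other lamp is where it was.

```bash
python3 -c "
from bench import *
print(job_done())"
```

```text
the job is handed in; nothing more can be done
None
```

Both amber lamps are standing upright in pockets 2 and 3, set down to the expected floor height with about 5 N of contact; the final picture shows the green, white and look-alike lamps still in place, and I handed the job in at about 24.5 s.

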